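# Weight up the pressure canner

## Robot

A 6-joint arm with a two-finger parallel gripper is mounted at the origin on a cart in front of the work surface, level with it; the furniture and walls round the work are solid. World frame = base frame: x ahead of the robot, y to its left, z up, the work surface at z = 0. Lengths are in m, angles in rad, forces in N, time in s.
With the tool pointing down it reaches from about 0.325 to 0.775 m from the base axis. Payload 5.5 kg.
Tool frame: the origin (TCP) lies between the finger pads; the fingertips stand 8 mm ahead of it and the grasp point (between the pads) lies 11 mm behind it (tcp_to_tips is the distance from the TCP to the fingertips, in m); z points along the fingers, y is the line along which they close (so a half turn about z gives the same grasp; the last joint's range is limited). The gripper opens to 88 mm and grips with 3 to 60 N. Pads are 20 mm wide; open, the fingers measure 115 mm over their backs; the gripper's body (75 mm by 178 mm) begins 61 mm behind the grasp point.
Start: joints at [1.211, 0.091, 1.231, -0, 1.82, -0.057], TCP at [0.179, 0.573, 0.231] pointing down, gripper open.
Joint ranges: [-2.87, 2.87], [-0.86, 2.18], [0.17, 2.46], [-1.51, 4.65], [0.06, 2.69], [-2.65, 2.65]. Speed limits (rad/s): [2.57, 2.57, 3.01, 3.14, 3.14, 3.14].

## Interface

Orientations are given as a unit quaternion [w, x, y, z].
In Python, from bench import * gives the robot as it stands. Calls block until the motion is done:
- move_to(position, orientation): joint-space move of the TCP to a pose.
- move_l(position, speed=0.15, orientation=None): straight line of the TCP; orientation=None keeps the orientation; speed is the mean speed in m/s.
- movej(angles): joint-space move.
- gripper_open() and close(): open the fingers fully, or close them until they stop; the grip force is fixed at half the most.
- hold(seconds).
- inverse_kinematics(position, orientation): joint angles nearest the present ones, or None.
- state(): the state.
- get_image(name): name is "scene" or "top" or "wrist"; returns a dict with "frame" (480x640x3 uint8, blue, green, red), "depth" (480x640 float32, m along the optical axis (not along the pixel's ray), 0 where there is no reading), "camera_matrix" (3x3 intrinsics, pixels), "k1" (the pictures are not rectified: a ray, as slopes to the right and down, at radius r is drawn at 1 + k1 r^2 times it, then the intrinsics apply), "view" (4x4, takes a point from world to camera coordinates). Camera axes: x right, y up, looking along -z (the intrinsics and any distortion apply to the point x, -y, -z); pixel columns grow to the right and rows downward; lengths in m; the calibration is good to about 2 mm. A picture is of the moment at which its call begins.
A pose or a line that the arm cannot do raises IKError and nothing moves.
- job_done(): hands the job in; it is judged then, once.
The state is a dict: "time": time; "joint_pos": joint angles; "dq": joint speeds; "joint_torque": joint torques, N m; "ee_pos": TCP position; "ee_rot": TCP orientation; "ft_force": force on the tool from outside, world axes, zero at the start; "moment": the same for the moment, N m; "finger_gap": finger opening in m; "finger_force": force on a finger pad.
Only numpy, scipy, OpenCV 4.12 (cv2) and the standard library are available. Lean on these libraries where they do the work, as an engineer would, in place of code of your own. Each camera call takes 0.05 s, during which the arm holds its last target. There are 200 camera calls.

## Task

Set the weights on the pressure canner for this batch: thread the black base weight down the upright stem on its lid, then every ring weight lying on the board, the largest first and each next smaller one on top of it, all fully home and flat on one another, and put the black knob on the stem last, down on the topmost ring. Then press down on the knob until the stem has sunk on its spring as far as it goes, to check that it moves freely, and let go so that it comes back up. Leave the apple and the salt shaker where they are.

Things in the scene. Friction and masses are not known exactly. Their poses are not given: they have to be found in the camera images.
- stem_seat (a point): Top face of the brass seat (a 40 mm disc) at the foot of the upright steel stem in the middle of the canner's lid: the base weight rests here. On the stem's axis, z up; it sinks with the stem. About 177 mm above the range top; the lid round it lies 12 to 40 mm lower.
- stem_tip (a point): Top end of the same stem, on its axis, 51 mm above the seat. The stem is 12 mm in diameter, its top 5 mm taper to 6 mm. The canner, a low aluminium pressure cooker of 214 mm diameter with a steel lid and black handles, stands fixed on the right grate.
- stem (a joint): How far the sprung stem has sunk, in m: 0 up (at rest), 0.006 fully down at its stop. Its spring carries all the weights without sinking; it begins to sink at about 12 N (weights included) and is fully down at about 17 N, so a push of about 7 to 13 N on the knob, depending on the weights, sinks it fully. It comes back up when released.
- board_top (a point): Centre of the top face of the wooden pastry board (360 mm along its x, 420 mm along its y), fixed on the left grate; z up. The weights and the knob lie on it, in any arrangement.
- base_weight: Base weight: black iron ring of 64 mm outside diameter, 10 mm thick, bore 15 mm, about 0.23 kg; origin at the centre of its underside, z up. Lies flat on the board at the start.
- ring_a: Largest ring weight: steel, 60 mm outside diameter, 8 mm thick, bore 15 mm, about 0.16 kg; origin at the centre of its underside, z up. Lies flat on the board at the start; may be absent.
- ring_b: Second ring weight: brass, 55 mm outside diameter, 7 mm thick, bore 15 mm, about 0.12 kg; origin at the centre of its underside, z up. Lies flat on the board at the start; may be absent.
- ring_c: Third ring weight: copper, 50 mm outside diameter, 7 mm thick, bore 15 mm, about 0.10 kg; origin at the centre of its underside, z up. Lies flat on the board at the start; may be absent.
- ring_d: Fourth ring weight: steel, 45 mm outside diameter, 6 mm thick, bore 15 mm, about 0.07 kg; origin at the centre of its underside, z up. Lies flat on the board at the start; may be absent.
- ring_e: Smallest ring weight: brass, 40 mm outside diameter, 6 mm thick, bore 15 mm, about 0.055 kg; origin at the centre of its underside, z up. Lies flat on the board at the start; may be absent.
- knob: Black knob, 36 mm in diameter, 36 mm tall, standing on the board at the start, with a blind bore of 15 mm diameter and 28 mm depth in its underside that goes over the stem; its underside comes to rest on the topmost ring. Origin at the centre of its underside, z up.
- apple: Red apple, 69 mm in diameter, 57 mm tall, near the far right corner of the board; origin at its underside. A bystander.
- salt_shaker: Salt shaker with a grey top, 44 mm in diameter, 90 mm tall, near the far left corner of the board; origin at its underside. A bystander.

How it is judged:
On the way, in this order (a step that is already met when the one before it is completed fails the run):
1. the black base weight is on the stem, fully home on the seat (horizontal distance between base_weight and stem_seat below 0.004 m and angle between base_weight's own z axis and vertical below 0.06 rad and z of base_weight in the frame of stem_seat between -0.002 and 0.002 m), for 0.2 s.
2. the 60 mm steel ring is on the stem, fully home on the piece below (horizontal distance between ring_a and stem_seat below 0.004 m and angle between ring_a's own z axis and vertical below 0.06 rad and z of ring_a in the frame of base_weight between 0.008 and 0.012 m), for 0.2 s.
3. the 55 mm brass ring is on the stem, fully home on the piece below (horizontal distance between ring_b and stem_seat below 0.004 m and angle between ring_b's own z axis and vertical below 0.06 rad and (z of ring_b in the frame of base_weight between 0.008 and 0.012 m or z of ring_b in the frame of ring_a between 0.006 and 0.01 m)), for 0.2 s.
4. the 50 mm copper ring is on the stem, fully home on the piece below (horizontal distance between ring_c and stem_seat below 0.004 m and angle between ring_c's own z axis and vertical below 0.06 rad and (z of ring_c in the frame of base_weight between 0.008 and 0.012 m or z of ring_c in the frame of ring_a between 0.006 and 0.01 m or z of ring_c in the frame of ring_b between 0.005 and 0.009 m)), for 0.2 s.
5. the 45 mm steel ring is on the stem, fully home on the piece below (horizontal distance between ring_d and stem_seat below 0.004 m and angle between ring_d's own z axis and vertical below 0.06 rad and (z of ring_d in the frame of base_weight between 0.008 and 0.012 m or z of ring_d in the frame of ring_a between 0.006 and 0.01 m or z of ring_d in the frame of ring_b between 0.005 and 0.009 m or z of ring_d in the frame of ring_c between 0.005 and 0.009 m)), for 0.2 s.
6. the 40 mm brass ring is on the stem, fully home on the piece below (horizontal distance between ring_e and stem_seat below 0.004 m and angle between ring_e's own z axis and vertical below 0.06 rad and (z of ring_e in the frame of base_weight between 0.008 and 0.012 m or z of ring_e in the frame of ring_a between 0.006 and 0.01 m or z of ring_e in the frame of ring_b between 0.005 and 0.009 m or z of ring_e in the frame of ring_c between 0.005 and 0.009 m or z of ring_e in the frame of ring_d between 0.004 and 0.008 m)), for 0.2 s.
7. with the knob home on the pile, the knob is pressed down until the stem has sunk at least 3.5 mm (horizontal distance between knob and stem_seat below 0.004 m and angle between knob's own z axis and vertical below 0.06 rad and (z of knob in the frame of base_weight between 0.008 and 0.012 m or z of knob in the frame of ring_a between 0.006 and 0.01 m or z of knob in the frame of ring_b between 0.005 and 0.009 m or z of knob in the frame of ring_c between 0.005 and 0.009 m or z of knob in the frame of ring_d between 0.004 and 0.008 m or z of knob in the frame of ring_e between 0.004 and 0.008 m) and value of joint stem above 0.0035 m), for 0.2 s.
At the end, for the whole second after the job is handed in: The base weight, every ring present in order of size, and the knob are on the stem: each within 4 mm of its axis, level within 0.06 rad, the base weight within 2 mm of the seat, every other piece within 2 mm of resting on the piece below; all at rest and the stem back up (sunk less than 1.5 mm) (all of step 1 and all of step 2 and all of step 3 and all of step 4 and all of step 5 and all of step 6 and horizontal distance between knob and stem_seat below 0.004 m and angle between knob's own z axis and vertical below 0.06 rad and (z of knob in the frame of base_weight between 0.008 and 0.012 m or z of knob in the frame of ring_a between 0.006 and 0.01 m or z of knob in the frame of ring_b between 0.005 and 0.009 m or z of knob in the frame of ring_c between 0.005 and 0.009 m or z of knob in the frame of ring_d between 0.004 and 0.008 m or z of knob in the frame of ring_e between 0.004 and 0.008 m) and value of joint stem below 0.0015 m and linear speed of each of base_weight, ring_a, ring_b, ring_c, ring_d, ring_e, knob below 0.02 m/s); the robot touches nothing.
It fails at once if the apple is moved by more than 4 cm (distance of apple from where it was at the start of the episode above 0.04 m).
It fails at once if the salt shaker is moved by more than 4 cm (distance of salt_shaker from where it was at the start of the episode above 0.04 m).
Of ring_a, ring_b, ring_c, ring_d, ring_e only 3 to 5 are there at a start; the rules pass over those that are not, and their reading is None.
At some moment in a run one of base_weight, ring_a, ring_b, ring_c, ring_d, ring_e, knob may be knocked a few centimetres aside while the robot is not near it.
It also fails if it takes over 210 s, if anything falls off the work surface, if the arm or the gripper's body presses on something with over 40 N, if the wrist force passes 120 N, or if a joint passes its speed limit or range.

## Working session

There is one attempt and no reset: what is moved stays moved. The work goes in short steps, each a Python script; the robot and the scene stay as the last script left them, time stands still between calls to the robot, and variables do not carry over. Pictures are saved under pics/ and viewed, at most 14 in all, crops included, and the job is handed in when it is done.

```bash
ls; mkdir -p pics; python3 - <<'E'
from bench import *
import cv2,numpy as np
for n in ["scene","top","wrist"]:
    d=get_image(n); cv2.imwrite(f"pics/{n}0.png",d["frame"]); print(n,d["camera_matrix"],d["k1"],np.round(d["view"],4).tolist(),d["depth"].min(),d["depth"].max())
print(state())
E
```

```text
pics
scene [[488.75787999   0.         333.16210303]
 [  0.         488.75787999 238.19485469]
 [  0.           0.           1.        ]] -0.10562169992783972 [[0.862, -0.5064, 0.0231, -0.441], [0.2233, 0.4202, 0.8795, -0.3417], [-0.4551, -0.753, 0.4753, -0.8891], [0.0, 0.0, 0.0, 1.0]] 0.0 3.0678885
top [[533.34594346   0.         310.89801245]
 [  0.         533.34594346 237.39788334]
 [  0.           0.           1.        ]] -0.0700891791348506 [[0.0211, -0.9997, 0.0125, 0.0761], [0.986, 0.0228, 0.165, -0.5962], [-0.1653, 0.0088, 0.9862, -1.0927], [0.0, 0.0, 0.0, 1.0]] 0.0 2.1671872
wrist [[411.34085326   0.         321.3426437 ]
 [  0.         411.34085326 245.57783418]
 [  0.           0.           1.        ]] 0.0037881415891687508 [[0.2985, 0.9544, -0.002, -0.6002], [-0.9088, 0.2836, -0.306, 0.0365], [-0.2915, 0.0931, 0.952, -0.3915], [0.0, 0.0, 0.0, 1.0]] 0.0 1.4857825
{'time': 0.15, 'joint_pos': array([ 1.21130374e+00,  9.17159462e-02,  1.23159508e+00, -3.45545002e-05,
        1.81981224e+00, -5.67100500e-02]), 'dq': array([ 0.00249406, -0.00344858, -0.00273415, -0.00092784,  0.00210111,
        0.00184839]), 'joint_torque': array([ 2.16377499e-03, -4.47048533e+01, -4.06904876e+01,  6.98412582e-02,
        2.75348924e-02, -1.18438870e-04]), 'ee_pos': array([0.17884987, 0.57250125, 0.22975665]), 'ee_rot': array([-1.41727177e-04,  1.50817786e-01,  9.88561283e-01, -7.52251104e-04]), 'ft_force': array([-0.39505527, -0.54826292,  0.79075066]), 'moment': array([-0.02937862, -0.03580805, -0.01653974]), 'finger_force': 0.0, 'finger_gap': 0.08795317990028825}
```

View pics/top0.png

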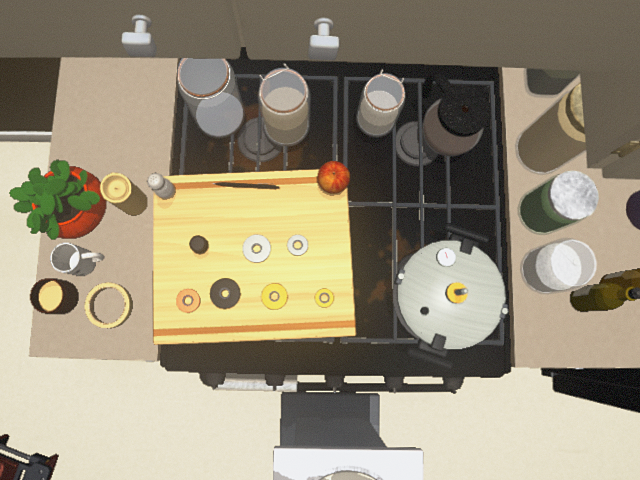

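View pics/wrist0.png

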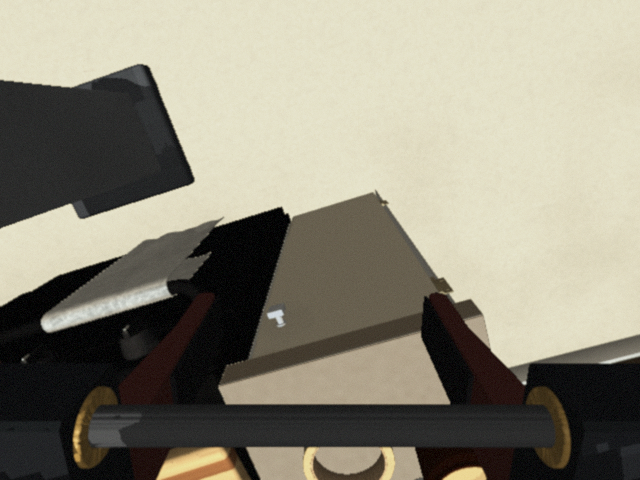

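View pics/scene0.png

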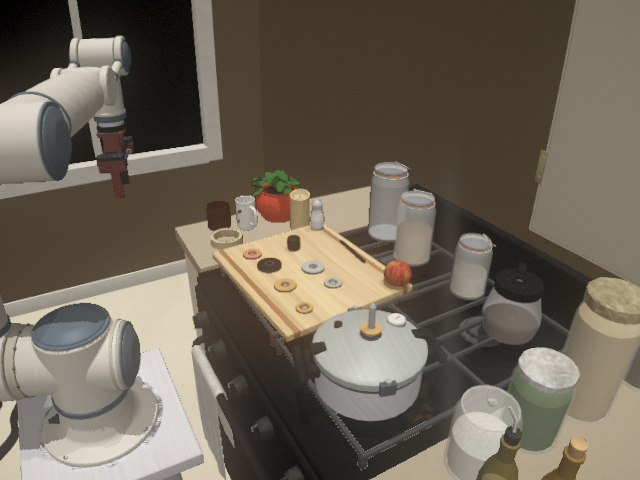

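```bash
cat > h.py <<'E'
from bench import *
import cv2, numpy as np
def proj(d,P):
    P=np.atleast_2d(P); V=np.asarray(d["view"]); c=P@V[:3,:3].T+V[:3,3]
    s=np.c_[c[:,0]/-c[:,2], -c[:,1]/-c[:,2]]
    s=s*(1+d["k1"]*(s**2).sum(1,keepdims=True)); K=d["camera_matrix"]
    return s@K[:2,:2].T+K[:2,2]
def rays(d,uv):
    K=np.asarray(d["camera_matrix"]); s=cv2.undistortPoints(np.float64(uv).reshape(-1,1,2),K,np.array([d["k1"],0,0,0.]))[:,0]
    V=np.asarray(d["view"]); R=V[:3,:3]
    return -R.T@V[:3,3], np.c_[s[:,0],-s[:,1],-np.ones(len(s))]@R   # depth-scaled rays
def onplane(d,uv,z):
    o,r=rays(d,uv); return o+r*((z-o[2])/r[:,2])[:,None]
def cloud(d):
    v,u=np.mgrid[:480,:640]; o,r=rays(d,np.c_[u.ravel(),v.ravel()])
    P=(o+r*d["depth"].reshape(-1,1)).reshape(480,640,3); P[d["depth"]==0]=np.nan; return P
def triang(obs):  # list of (d,uv)
    A=np.zeros((3,3));b=np.zeros(3);L=[]
    for d,uv in obs:
        o,r=rays(d,[uv]); r=r[0]/np.linalg.norm(r[0]); M=np.eye(3)-np.outer(r,r); A+=M;b+=M@o; L.append((o,M))
    X=np.linalg.solve(A,b); return X,[np.linalg.norm(M@(X-o)) for o,M in L]
def ortho(d,z,cx,cy,half=.06,ppm=4000):
    "metric view at height z: column grows with -y, row grows with -x (x up, y left)"
    n=int(2*half*ppm); i=(np.arange(n)+.5)/ppm-half
    Y,X=np.meshgrid(cy-i,cx-i); P=np.c_[X.ravel(),Y.ravel(),np.full(n*n,z)]
    m=proj(d,P).astype(np.float32).reshape(n,n,2)
    return cv2.remap(d["frame"],m[...,0],m[...,1],cv2.INTER_LINEAR)
E
python3 - <<'E'
from h import *
d=get_image("top"); s=get_image("scene"); C=cloud(d)
px=dict(c=(188,300),base=(225,293),b=(274,296),a=(257,248),d=(297,245),e=(324,298),knob=(199,245),stem=(460,290),gauge=(446,257),apple=(333,177),salt=(158,182))
for k,(u,v) in px.items():
    P=C[v-3:v+4,u-3:u+4].reshape(-1,3); print(k,np.round(np.nanmedian(P,0),3),"zmax",np.round(np.nanmax(P[:,2]),3),np.round(P[:,2].std(),4))
for u,v in [(200,200),(300,200),(235,320),(320,270),(170,270)]: print("board",np.round(np.nanmedian(C[v-3:v+4,u-3:u+4].reshape(-1,3),0),4), np.round(C[v-3:v+4,u-3:u+4,2].std(),4))
print("board corners", np.round(onplane(d,[(153,177),(348,171),(355,334),(155,344)],.06),3))
# two views
print(triang([(d,(199,244)),(s,(294,240))]), triang([(d,(464,291)),(s,(372,305))]))
H=np.where(np.isnan(C[...,2]),0,C[...,2])
cv2.imwrite("pics/h.png",cv2.resize(np.uint8(np.clip((H[150:370,140:520]-0.0)/.25*255,0,255)),None,fx=2,fy=2))
E
```

```text
c [0.454 0.342 0.062] zmax 0.074 0.0036
base [0.471 0.266 0.062] zmax 0.073 0.0043
b [0.467 0.163 0.063] zmax 0.071 0.0032
a [0.567 0.203 0.062] zmax 0.072 nan
d [0.575 0.118 0.062] zmax 0.072 0.0033
e [0.465 0.059 0.062] zmax 0.072 0.0031
knob [0.565 0.318 0.097] zmax 0.102 0.002
stem [ 0.476 -0.182  0.211] zmax 0.23 0.0197
gauge [ 0.543 -0.171  0.161] zmax 0.167 0.0022
apple [0.71  0.047 0.114] zmax 0.12 0.0036
salt [0.683 0.397 0.147] zmax 0.153 nan
board [0.6681 0.329  0.061 ] 0.002
board [0.6734 0.1145 0.061 ] 0.002
board [0.4157 0.2426 0.0608] nan
board [0.5235 0.0688 0.0609] 0.0022
board [0.5161 0.384  0.0607] 0.002
board corners [[ 0.717  0.435  0.06 ]
 [ 0.74   0.012  0.06 ]
 [ 0.392 -0.006  0.06 ]
 [ 0.362  0.406  0.06 ]]
(array([0.57039962, 0.32031363, 0.08481748]), [np.float64(0.0013328812329952734), np.float64(0.001332881232995273)]) (array([ 0.47446801, -0.18671864,  0.22336193]), [np.float64(0.0006779980529173557), np.float64(0.0006779980529173202)])
```

```bash
cat >> h.py <<'E'
ZB=.061
R=dict(base=.032,a=.030,b=.0275,c=.025,d=.0225,e=.020,knob=.018)
T=dict(base=.010,a=.008,b=.007,c=.007,d=.006,e=.006,knob=.036)
def ker(r,ppm,w=1.2):
    n=int(r*ppm+4); y,x=np.mgrid[-n:n+1,-n:n+1].astype(np.float32); q=np.hypot(x,y)
    k=np.exp(-((q-r*ppm)/w)**2/2); k/=k.sum(); q[q==0]=1
    return k*x/q,k*y/q
def circ(d,z,cx,cy,radii,half=.05,ppm=2000,w=1.2):
    "best common centre (x,y) of circles of given radii at height z near (cx,cy), score"
    im=cv2.GaussianBlur(ortho(d,z,cx,cy,half+max(radii)+.003,ppm),(0,0),1.5).astype(np.float32); S=0
    for ch in range(3):
        gx=cv2.Sobel(im[...,ch],-1,1,0)/8; gy=cv2.Sobel(im[...,ch],-1,0,1)/8
        for r in radii:
            kx,ky=ker(r,ppm,w); S=S+np.abs(cv2.filter2D(gx,-1,kx)+cv2.filter2D(gy,-1,ky))
    m=int((max(radii)+.003)*ppm); Sc=S[m:-m,m:-m]; v,u=np.unravel_index(Sc.argmax(),Sc.shape); sc=Sc[v,u]
    n=im.shape[0]; col=im[v+m,u+m]
    W=np.clip(Sc[max(0,v-3):v+4,max(0,u-3):u+4]-.9*sc,0,None); vv,uu=np.mgrid[max(0,v-3):max(0,v-3)+W.shape[0],max(0,u-3):max(0,u-3)+W.shape[1]]
    v=(W*vv).sum()/W.sum()+m; u=(W*uu).sum()/W.sum()+m
    return np.array([cx-((v+.5)/ppm-n/ppm/2), cy-((u+.5)/ppm-n/ppm/2)]), float(sc)
def find(d,k,xy,half=.05):
    return circ(d,ZB+T[k],*xy,[R[k]] if k=="knob" else [R[k],.0075],half)
def q(th): return [0,np.cos(th/2),np.sin(th/2),0]
E
python3 - <<'E'
from h import *
d=get_image("top")
X0=dict(c=(.454,.342),base=(.471,.266),b=(.467,.163),a=(.567,.203),d=(.575,.118),e=(.465,.059),knob=(.565,.32))
P={}
for k in X0:
    p,s=find(d,k,X0[k],.02); P[k]=p; print(k,p.round(4),round(s,1))
# finger clearance by yaw
for k in P:
    o=[]
    for deg in range(30,210,15):
        th=np.radians(deg); ty=np.array([np.sin(th),-np.cos(th)]); tx=np.array([np.cos(th),np.sin(th)])
        pts=[P[k]+a*ty+b*tx for s in(1,-1) for a in s*np.linspace(.044,.0585,5) for b in np.linspace(-.012,.012,5)]
        o.append((deg,round(1e3*min(np.linalg.norm(p-P[j])-R[j] for p in pts for j in P if j!=k))))
    print(k,o)
for nm,p,h in [(k,P[k],.185) for k in P]+[("stem",(.476,-.186),.35)]:
    print(nm,[(deg,) for deg in range(0,360,30) if inverse_kinematics([*p,h],q(np.radians(deg))) is not None])
E
```

```text
c [0.4537 0.341 ] 43.2
base [0.4701 0.2646] 77.6
b [0.4668 0.163 ] 33.8
a [0.5654 0.2033] 34.5
d [0.5752 0.1179] 34.2
e [0.466  0.0597] 32.1
knob [0.5681 0.3209] 33.5
c [(30, -12), (45, -1), (60, 14), (75, 26), (90, 38), (105, 42), (120, 33), (135, 22), (150, 8), (165, -6), (180, -14), (195, -12)]
base [(30, -5), (45, 6), (60, 21), (75, 24), (90, 31), (105, 36), (120, 37), (135, 29), (150, 15), (165, 1), (180, -7), (195, -5)]
b [(30, 18), (45, 31), (60, 36), (75, 29), (90, 19), (105, 17), (120, 17), (135, 19), (150, 16), (165, 10), (180, 11), (195, 11)]
a [(30, 8), (45, 20), (60, 23), (75, 22), (90, 22), (105, 20), (120, 20), (135, 22), (150, 18), (165, 7), (180, 4), (195, 4)]
d [(30, 0), (45, 12), (60, 27), (75, 31), (90, 32), (105, 41), (120, 38), (135, 25), (150, 11), (165, -1), (180, -3), (195, -3)]
e [(30, 23), (45, 36), (60, 50), (75, 57), (90, 46), (105, 42), (120, 43), (135, 35), (150, 22), (165, 16), (180, 17), (195, 16)]
knob [(30, 35), (45, 41), (60, 33), (75, 32), (90, 27), (105, 22), (120, 23), (135, 22), (150, 28), (165, 28), (180, 29), (195, 28)]
c [(0,), (30,), (60,), (90,), (120,), (150,), (180,), (210,), (240,), (270,)]
base [(0,), (30,), (60,), (90,), (120,), (150,), (180,), (210,), (240,), (330,)]
b [(0,), (30,), (60,), (90,), (120,), (150,), (180,), (210,), (240,), (330,)]
a [(0,), (30,), (60,), (90,), (120,), (150,), (180,), (210,), (240,), (330,)]
d [(0,), (30,), (60,), (90,), (120,), (150,), (180,), (210,), (240,), (330,)]
e [(0,), (30,), (60,), (90,), (120,), (150,), (180,), (210,), (240,), (330,)]
knob [(0,), (30,), (60,), (90,), (120,), (150,), (180,), (210,), (240,), (330,)]
stem [(0,), (30,), (60,), (90,), (120,), (150,), (180,), (210,), (300,), (330,)]
```

```bash
python3 - <<'E'
from h import *
TH=np.radians(120)
move_to([.476,-.186,.35],q(TH)); hold(.2)
w=get_image("wrist"); cv2.imwrite("pics/w_stem.png",w["frame"]); t=get_image("top")
C=cloud(w); V=np.array(w["view"]); print("cam",(-V[:3,:3].T@V[:3,3]-state()["ee_pos"]).round(4), state()["time"])
zz=C[...,2]; m=(np.hypot(C[...,0]-.476,C[...,1]+.186)<.03)
h,e=np.histogram(zz[m],bins=np.arange(.13,.25,.004)); print(dict(zip(e.round(3),h)))
for z in (.173,.177,.181): print("seat",z,circ(w,z,.476,-.186,[.02],.015))
tip=C[(zz>.222)&m]; print("tip pts",len(tip),np.median(tip,0) if len(tip) else 0)
move_to([*find(t,"base",(.4701,.2646))[0],.19],q(TH)); hold(.2)
w=get_image("wrist"); cv2.imwrite("pics/w_base.png",w["frame"])
for z in(.061,.071,.081): print("base",circ(w,z,.4701,.2646,[.032,.0075],.02))
t=get_image("top"); print(find(t,"base",(.47,.2646)),state()["time"], state()["ee_pos"])
E
```

```text
cam [-0.0424  0.0742  0.153 ] 3.4917
{np.float64(0.13): np.int64(0), np.float64(0.134): np.int64(0), np.float64(0.138): np.int64(0), np.float64(0.142): np.int64(0), np.float64(0.146): np.int64(0), np.float64(0.15): np.int64(0), np.float64(0.154): np.int64(1), np.float64(0.158): np.int64(1735), np.float64(0.162): np.int64(200), np.float64(0.166): np.int64(0), np.float64(0.17): np.int64(12), np.float64(0.174): np.int64(1332), np.float64(0.178): np.int64(26), np.float64(0.182): np.int64(18), np.float64(0.186): np.int64(18), np.float64(0.19): np.int64(16), np.float64(0.194): np.int64(25), np.float64(0.198): np.int64(16), np.float64(0.202): np.int64(21), np.float64(0.206): np.int64(17), np.float64(0.21): np.int64(25), np.float64(0.214): np.int64(24), np.float64(0.218): np.int64(36), np.float64(0.222): np.int64(120), np.float64(0.226): np.int64(81), np.float64(0.23): np.int64(0), np.float64(0.234): np.int64(0), np.float64(0.238): np.int64(0), np.float64(0.242): np.int64(0)}
seat 0.173 (array([ 0.47463757, -0.1859223 ]), 14.525787353515625)
seat 0.177 (array([ 0.47389035, -0.18469332]), 14.999423027038574)
seat 0.181 (array([ 0.47314242, -0.18352703]), 15.542478561401367)
tip pts 4594 [ 0.46255979 -0.1623332   0.43829961]
base (array([0.47139681, 0.26559368]), 83.69708251953125)
base (array([0.46978552, 0.26820732]), 84.54830169677734)
base (array([0.46745824, 0.27176753]), 63.428653717041016)
(array([0.42337116, 0.3139618 ]), 23.145004272460938) 5.5333 [0.47043572 0.26411345 0.19021559]
```

```bash
python3 -c "
import cv2,numpy as np
a=cv2.imread('pics/w_stem.png');b=cv2.imread('pics/w_base.png')
cv2.imwrite('pics/pair.png',cv2.resize(np.hstack([a,b]),None,fx=.62,fy=.62))"
```

```text
(no output)
```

View pics/pair.png

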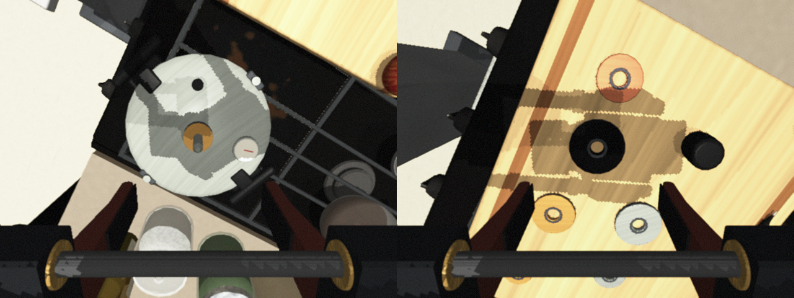

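```bash
cat >> h.py <<'E'
TH=np.radians(120)
def F(): return np.array(state()["ft_force"])
def down(xy,z0,z1,fmax=4,step=.001,q0=None):
    "guarded descent; stops at z1 or when the upward force rises by fmax"
    f0=F()
    for z in np.arange(z0-step,z1-1e-6,-step):
        move_l([*xy,z],.02)
        f=F()-f0
        if f[2]>fmax: return z,f
    return z,f
E
python3 - <<'E'
from h import *
xy=np.array([.4698,.2682])-[0,.0]; xy=(np.array([.4698,.2682])+np.array([.4701,.2646]))/2
move_l([*xy,.09],.15); hold(.2); print(F())
z,f=down(xy,.076,.064); hold(.2); print("board contact tcp z",z,f,state()["ee_pos"],state()["time"])
zg=z+.0015; move_l([*xy,zg],.03); close(); hold(.2); s=state(); print("gap",s["finger_gap"],s["finger_force"],s["ee_pos"],F())
move_l([*xy,zg+.12],.15); hold(.3); s=state(); print(s["finger_gap"],s["ee_pos"],F())
w=get_image("wrist"); cv2.imwrite("pics/w_held.png",w["frame"])
top=s["ee_pos"][2]-.008-.0015+.010
print("held by wrist (uncal)",circ(w,top,*s["ee_pos"][:2],[.0075],.012,4000),circ(w,top,*s["ee_pos"][:2],[.032],.012,4000))
E
```

```text
[-0.06788961  0.3965069  -0.69091634]
board contact tcp z 0.06799999999999999 [-1.67193785 -2.33668446  7.92091983] [0.47009873 0.26648524 0.06932845] 9.4
gap 0.06326710482507858 30.128537561195117 [0.4700017  0.26643128 0.06941424] [1.2651791  0.35838386 0.47716932]
0.06346667845572888 [0.46972979 0.26627989 0.18874096] [-0.01918044 -0.47218858 -3.17135028]
held by wrist (uncal) (array([0.46773143, 0.27047386]), 49.36823272705078) (array([0.46927065, 0.26774585]), 49.82066345214844)
```

View pics/w_held.png

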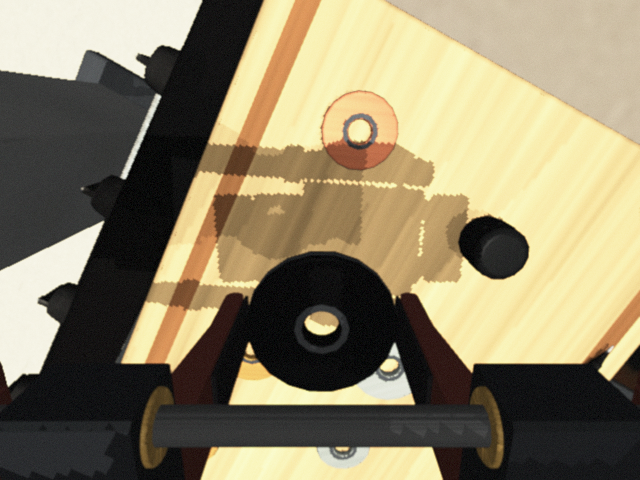

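```bash
cat >> h.py <<'E'
def insert(xy,z0,z1,fmax=6,th=TH,log=True):
    "lower a held piece over the stem, yielding sideways to the contact force"
    xy=np.array(xy,float); hold(.2); f0=F(); i=0
    for z in np.arange(z0,z1-1e-6,-.0015):
        move_l([*xy,z],.03); f=F()-f0; i+=1
        if log and (abs(f[:2]).max()>1.5 or f[2]>1.5): print(round(z,4),f.round(1),xy.round(4))
        xy=xy+np.clip(1e-4*f[:2],-.0006,.0006)*(np.hypot(*f[:2])>1)
        if f[2]>fmax: break
    return xy,z,f
E
python3 - <<'E'
from h import *
S=np.array([.4744,-.1864])
move_l([*state()["ee_pos"][:2],.29],.2); move_to([*S,.29],q(TH)); move_l([*S,.245],.1)
print(insert(S,.244,.184),state()["ee_pos"],state()["time"])
E
```

```text
0.2395 [0.7 1.9 0.7] [ 0.4744 -0.1862]
0.2365 [-0.2  2.3  0.7] [ 0.4745 -0.1859]
0.2245 [0.2 2.2 0.3] [ 0.4745 -0.1848]
0.184 [-2.5  1.1  8. ] [ 0.4747 -0.1846]
(array([ 0.47443731, -0.18451794]), np.float64(0.18399999999999994), array([-2.53417353,  1.05347238,  8.03766195])) [ 0.47479283 -0.18459795  0.18534994] 25.025
```

```bash
cat >> h.py <<'E'
def release(xy,z,k,ztop):
    gripper_open(); hold(.1); move_l([*xy,z+.06],.15); move_l([*xy,.31],.3)
    w=get_image("wrist"); t=get_image("top"); 
    for n,d in(("wrist",w),("top",t)):
        p,s=circ(d,ztop,.4744,-.1855,[R[k]],.01,4000); print(n,k,"seen",p.round(4),round(s,1))
    C=cloud(w); r=np.hypot(C[...,0]-.4735,C[...,1]+.1855); m=(r>.009)&(r<R[k]-.003)&(C[...,2]<.3)
    A=np.c_[C[m][:,:2]-[.4735,-.1855],np.ones(m.sum())]; g=np.abs(C[m][:,2]-np.median(C[m][:,2]))<.006
    co=np.linalg.lstsq(A[g],C[m][g][:,2],rcond=None)[0]; print("top z",co[2].round(4),"expected",ztop,"slopes",co[:2].round(3),"n",g.sum())
    return w,t
X0=dict(c=(.4537,.341),base=(.4701,.2646),b=(.4668,.163),a=(.5654,.2033),d=(.5752,.1179),e=(.466,.0597),knob=(.5681,.3209))
E
python3 - <<'E'
from h import *
s=state(); w,t=release(s["ee_pos"][:2],s["ee_pos"][2],"base",.187); cv2.imwrite("pics/w1.png",w["frame"])
for k in "abcde": p,sc=find(t,k,X0[k],.05); print(k,p.round(4),round(sc,1),(p-X0[k]).round(4))
p,sc=find(t,"knob",X0["knob"],.05); print("knob",p,sc,state()["time"])
E
```

```text
wrist base seen [ 0.4745 -0.1834] 35.2
top base seen [ 0.4748 -0.1842] 18.7
top z 0.1861 expected 0.187 slopes [ 0.001 -0.   ] n 4300
a [0.5654 0.2033] 34.4 [ 0. -0.]
b [0.4667 0.163 ] 33.2 [-0.0001 -0.    ]
c [0.4537 0.341 ] 42.8 [ 0. -0.]
d [0.5752 0.1179] 34.1 [-0.  0.]
e [0.466  0.0598] 32.3 [-0.      0.0001]
knob [0.56818448 0.320935  ] 33.036399841308594 26.7333
```

View pics/w1.png

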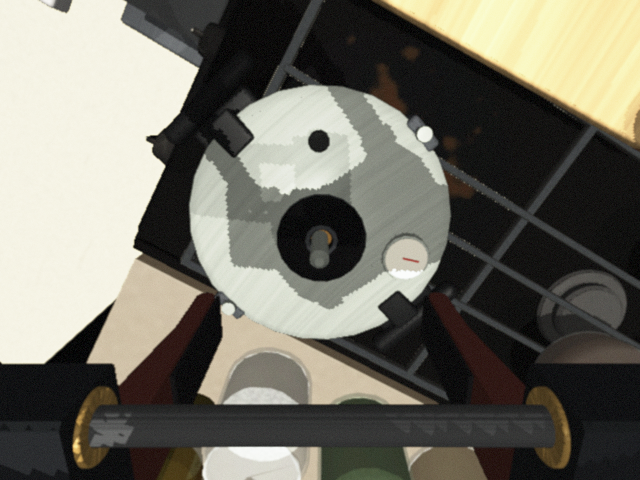

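```bash
cat >> h.py <<'E'
S=np.array([.4742,-.1857]); BIAS=np.array([.0003,-.0014]); ORD=["base","a","b","c","d","e","knob"]
def insert2(xy,zc,fmax=6,ztip=.243):
    "fine steps over the tip, coarse down the stem, fine at the end; zc = expected contact TCP z"
    xy=np.array(xy,float); hold(.25); f0=F()
    zs=[z for z in np.arange(ztip,.222,-.0015) if z>zc+.004]
    zs+=list(np.arange(zs[-1] if zs else zc+.01,zc+.003,-.005)[1:])+list(np.arange(zc+.003,zc-.0035,-.0008))
    for z in zs:
        move_l([*xy,z],.04); f=F()-f0
        if np.hypot(*f[:2])>2 or f[2]>2: print(round(z,4),f.round(1),xy.round(4))
        if np.hypot(*f[:2])>2: xy=xy+np.clip(1e-4*f[:2],-.0005,.0005)
        if f[2]>fmax: break
    return xy,z,f
def pick(k,xy,th=TH,zg=.0705):
    move_to([*xy,.19 if k!="knob" else .22],q(th)); hold(.15); w=get_image("wrist")
    p,s=circ(w,ZB+T[k],*xy,[R[k]] if k=="knob" else [R[k],.0075],.015,3000); print(k,"wrist",p.round(4),round(s,1),"top",np.round(xy,4))
    g=p+BIAS; move_l([*g,zg+.03],.2); move_l([*g,zg],.06); close(); hold(.1)
    move_l([*g,zg+.05],.15); s=state(); print("gap",round(s["finger_gap"],4),"t",s["time"]); move_l([*g,.29],.3)
    return s["finger_gap"]
def place(k,zc,th=TH):
    move_to([*S,.29],q(th)); move_l([*S,.247],.12); r=insert2(S,zc); print("placed",r, state()["ee_pos"].round(4),state()["time"]); return r
def table(t):
    for k in ORD[1:]:
        p,sc=find(t,k,X0[k],.05); print(k,p.round(4),round(sc,1),(p-X0[k]).round(4))
E
python3 - <<'E'
from h import *
g=pick("a",(.5654,.2033)); place("a",.1963)
E
```

```text
a wrist [0.5655 0.2059] 25.5 top [0.5654 0.2033]
gap 0.058 t 30.875
0.1961 [ 0.  -0.1  2.5] [ 0.4742 -0.1857]
0.1953 [-1.6  1.2  7.3] [ 0.4742 -0.1857]
placed (array([ 0.47403529, -0.18558427]), np.float64(0.19530000000000003), array([-1.64709941,  1.15728732,  7.29586846])) [ 0.4743 -0.1858  0.1965] 39.9417
```

```bash
python3 - <<'E'
from h import *
s=state(); w,t=release(s["ee_pos"][:2],s["ee_pos"][2],"a",.195); cv2.imwrite("pics/w2.png",w["frame"][120:360,180:500])
table(t); print(state()["time"])
E
```

```text
wrist a seen [ 0.473  -0.1804] 18.1
top a seen [ 0.4745 -0.186 ] 7.3
top z 0.1941 expected 0.195 slopes [ 0.001 -0.001] n 3921
a [0.5243 0.1629] 3.0 [-0.0411 -0.0404]
b [0.4668 0.163 ] 33.1 [-0. -0.]
c [0.4537 0.341 ] 42.1 [ 0. -0.]
d [0.5752 0.1179] 34.4 [-0.  0.]
e [0.466  0.0598] 32.1 [-0.      0.0001]
knob [0.5682 0.321 ] 33.2 [0.0001 0.0001]
41.675
```

View pics/w2.png

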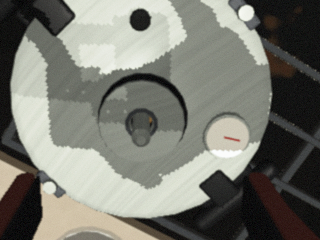

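```bash
cat > run.py <<'E'
from h import *
import sys
def do(k,xy,pile,ztop):
    g=pick(k,xy)
    if abs(g-2*R[k])>.004: print("BAD GRIP"); return None
    place(k,.1863+pile); s=state(); w,t=release(s["ee_pos"][:2],s["ee_pos"][2],k,ztop); table(t); print(state()["time"]); return w
E
python3 - <<'E'
from run import *
w=do("b",(.4668,.163),.018,.202); cv2.imwrite("pics/w3.png",w["frame"][120:360,180:500])
E
```

```text
b wrist [0.4664 0.1654] 35.6 top [0.4668 0.163 ]
gap 0.0541 t 45.7333
0.2033 [-2.   0.5  5.9] [ 0.4742 -0.1857]
0.2025 [-0.9 -0.2  6.7] [ 0.474  -0.1856]
placed (array([ 0.47399613, -0.18564728]), np.float64(0.2025), array([-0.85735341, -0.22650585,  6.74855059])) [ 0.4743 -0.1858  0.204 ] 54.6
wrist b seen [ 0.4726 -0.1815] 14.3
top b seen [ 0.4743 -0.1857] 7.2
top z 0.2012 expected 0.202 slopes [ 0.001 -0.   ] n 3312
a [0.572 0.158] 2.9 [ 0.0066 -0.0453]
b [0.4175 0.1478] 5.6 [-0.0493 -0.0152]
c [0.4537 0.341 ] 42.6 [ 0. -0.]
d [0.5752 0.1179] 34.1 [-0.  0.]
e [0.466  0.0598] 32.4 [-0.      0.0001]
knob [0.5681 0.3209] 33.1 [-0. -0.]
56.3583
```

```bash
python3 - <<'E'
from run import *
w=do("c",(.4537,.341),.025,.209); cv2.imwrite("pics/w4.png",w["frame"][120:360,180:500])
E
```

```text
c wrist [0.4533 0.3444] 37.3 top [0.4537 0.341 ]
gap 0.0488 t 61.05
0.2143 [0.6 1.  2.1] [ 0.4742 -0.1857]
0.2111 [0.7 0.7 4. ] [ 0.4742 -0.1857]
0.2103 [-1.5  0.9  6.7] [ 0.4742 -0.1857]
placed (array([ 0.4742, -0.1857]), np.float64(0.21030000000000001), array([-1.46340377,  0.85176619,  6.73412887])) [ 0.4743 -0.1858  0.2113] 69.725
wrist c seen [ 0.4698 -0.1783] 9.9
top c seen [ 0.4743 -0.1861] 5.6
top z 0.2082 expected 0.209 slopes [ 0.003 -0.003] n 2740
a [0.5787 0.1581] 2.7 [ 0.0133 -0.0452]
b [0.4175 0.1492] 5.9 [-0.0493 -0.0138]
c [0.4058 0.3193] 7.8 [-0.0479 -0.0217]
d [0.5752 0.1179] 33.8 [-0.  0.]
e [0.466  0.0598] 32.1 [-0.      0.0001]
knob [0.5681 0.3209] 33.1 [ 0. -0.]
71.5333
```

```bash
python3 - <<'E'
from run import *
w=do("d",(.5752,.1179),.032,.215); cv2.imwrite("pics/w5.png",w["frame"][120:360,180:500])
E
```

```text
d wrist [0.5752 0.1199] 29.7 top [0.5752 0.1179]
gap 0.0433 t 75.625
0.2173 [-1.  -0.1  4.5] [ 0.4742 -0.1857]
0.2165 [-2.   0.3  6.4] [ 0.4742 -0.1857]
placed (array([ 0.47399794, -0.18566545]), np.float64(0.21650000000000003), array([-2.02056017,  0.34545181,  6.3591824 ])) [ 0.4743 -0.1858  0.2171] 83.5667
wrist d seen [ 0.4786 -0.1953] 7.7
top d seen [ 0.4743 -0.1851] 5.7
top z 0.2142 expected 0.215 slopes [ 0.001 -0.001] n 2153
a [0.5673 0.2386] 2.1 [0.0019 0.0353]
b [0.4176 0.1483] 5.5 [-0.0492 -0.0147]
c [0.4057 0.3208] 8.1 [-0.048  -0.0202]
d [0.6005 0.1338] 1.7 [0.0253 0.0159]
e [0.466  0.0598] 32.4 [-0.      0.0001]
knob [0.5681 0.3208] 33.2 [ 0.     -0.0001]
85.4167
```

```bash
python3 - <<'E'
from run import *
w=do("e",(.466,.0598),.038,.221); cv2.imwrite("pics/w6.png",w["frame"][60:360,140:540])
E
```

```text
e wrist [0.4656 0.0618] 38.0 top [0.466  0.0598]
gap 0.0386 t 89.35
0.2241 [0.3 0.5 2.8] [ 0.4742 -0.1857]
0.2233 [0.1 0.4 5.6] [ 0.4742 -0.1857]
0.2225 [0.7 0.3 6.7] [ 0.4742 -0.1857]
placed (array([ 0.4742, -0.1857]), np.float64(0.22250000000000003), array([0.681065  , 0.26562491, 6.66107802])) [ 0.4743 -0.1858  0.2228] 96.0417
wrist e seen [ 0.4737 -0.1846] 10.2
top e seen [ 0.4741 -0.1861] 5.3
top z 0.2202 expected 0.221 slopes [ 0.003 -0.003] n 1573
a [0.5687 0.2141] 2.1 [0.0033 0.0108]
b [0.4176 0.1483] 5.4 [-0.0492 -0.0147]
c [0.4057 0.3198] 8.2 [-0.048  -0.0212]
d [0.5472 0.0728] 1.9 [-0.028  -0.0451]
e [0.439  0.0159] 12.7 [-0.027  -0.0438]
knob [0.5682 0.3209] 33.3 [0.0001 0.    ]
97.9417
```

View pics/w6.png

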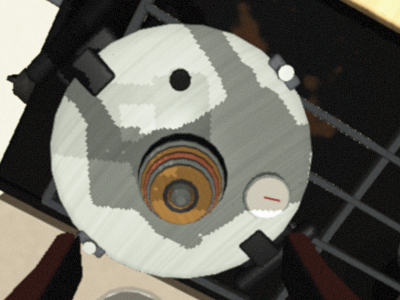

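```bash
python3 - <<'E'
from h import *
g=pick("knob",(.5681,.3209),zg=.081)
if abs(g-.036)<.004:
    move_to([*S,.29],q(TH)); move_l([*S,.260],.12); r=insert2(S,.2403,5,.258); s=state(); print(r,s["ee_pos"],s["time"])
    w=get_image("wrist"); cv2.imwrite("pics/w7.png",w["frame"][60:360,140:540])
    d=get_image("scene"); cv2.imwrite("pics/s7.png",cv2.resize(d["frame"][240:420,280:460],None,fx=3,fy=3))
E
```

```text
knob wrist [0.5683 0.3258] 26.8 top [0.5681 0.3209]
gap 0.0346 t 102.825
0.2433 [-1.4 -1.6  0.5] [ 0.4742 -0.1857]
0.2401 [-0.9  0.3  3.9] [ 0.4741 -0.1859]
0.2393 [-1.  -0.4  5.2] [ 0.4741 -0.1859]
(array([ 0.47405847, -0.18585543]), np.float64(0.23930000000000004), array([-1.04901611, -0.40747532,  5.22040182])) [ 0.47409926 -0.18590342  0.23964664] 110.0417
```

View pics/s7.png

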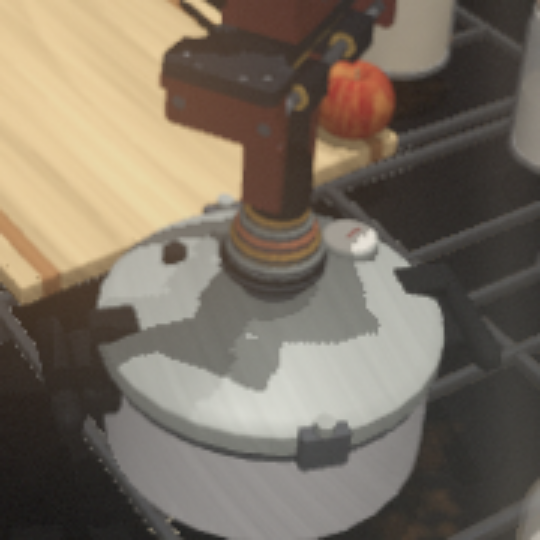

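```bash
python3 - <<'E'
from h import *
s=state(); xy=s["ee_pos"][:2]; gripper_open(); hold(.1); move_l([*xy,.30],.15); move_l([*xy,.33],.2)
w=get_image("wrist"); t=get_image("top"); C=cloud(w)
print("wrist",circ(w,.256,.474,-.185,[.018],.012,4000),"top",circ(t,.256,.474,-.185,[.018],.012,4000))
m=(np.hypot(C[...,0]-.4735,C[...,1]+.184)<.012)&(C[...,2]<.3); print("knob top z",np.nanmedian(C[...,2][m]))
cv2.imwrite("pics/w8.png",w["frame"][60:360,140:540])
close(); hold(.2); f0=F(); P=S.copy(); move_l([*P,.270],.12)
for z in np.arange(.268,.250,-.001):
    move_l([*P,z],.02); hold(.05); f=F()-f0; ez=state()["ee_pos"][2]; print(round(z,4),ez.round(4),f.round(1))
    if f[2]>20: break
hold(.6); print(state()["ee_pos"],(F()-f0).round(1))
w=get_image("wrist"); C=cloud(w)
move_l([*P,.30],.08); move_l([*P,.33],.2); gripper_open(); hold(.4)
w=get_image("wrist"); t=get_image("top"); d=get_image("scene"); C=cloud(w)
print("wrist",circ(w,.256,.474,-.185,[.018],.012,4000),"top",circ(t,.256,.474,-.185,[.018],.012,4000))
m=(np.hypot(C[...,0]-.4735,C[...,1]+.184)<.012)&(C[...,2]<.3); print("knob top z",np.nanmedian(C[...,2][m]),state()["time"])
cv2.imwrite("pics/w9.png",np.hstack([w["frame"][60:360,140:540],cv2.resize(d["frame"][260:410,290:460],(340,300))]))
E
```

```text
wrist (array([ 0.47381519, -0.18465084]), 33.61799621582031) top (array([ 0.47446092, -0.18591331]), 13.787066459655762)
knob top z 0.25610130160086836
0.268 0.2686 [-0.2 -0.3 -1.2]
0.267 0.267 [-1.2 -0.4 -0.5]
0.266 0.2659 [-0.5 -1.4  0.2]
0.265 0.2653 [-0.3  0.1  1.1]
0.264 0.2644 [-0.2 -0.5  3.9]
0.263 0.2632 [-1.  -0.8  5. ]
0.262 0.2623 [ 0.3 -0.2  4.3]
0.261 0.2615 [-0.9 -0.2  4.9]
0.26 0.2607 [-0.6 -0.9  6.7]
0.259 0.2599 [ 0.2 -0.   6.4]
0.258 0.2593 [-1.1 -0.5  8. ]
0.257 0.2592 [-1.1  0.4 11.5]
0.256 0.2592 [-1.9  1.  14.9]
0.255 0.2591 [-2.6  0.5 17.8]
0.254 0.2591 [-3.4  1.8 21.4]
[ 0.47476429 -0.18589843  0.25911973] [-3.5  0.6 20.4]
wrist (array([ 0.47361414, -0.18455561]), 34.07752227783203) top (array([ 0.47418294, -0.18587493]), 13.550069808959961)
knob top z 0.2560855619020177 122.4417
```

View pics/w9.png

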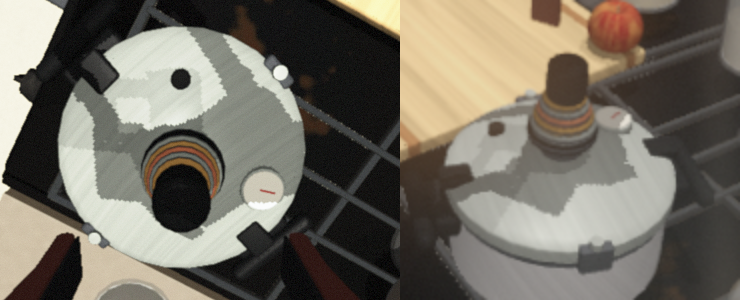

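The picture shows the knob (about (182,198) in the left half) upright on the full pile. While I pressed, it sank about 6 mm to a hard stop, and on release its top came back to 0.256 m.

```bash
python3 -c "
from bench import *
print(job_done())"
```

```text
the job is handed in; nothing more can be done
None
```

The job is handed in: the base weight, all five rings in order of size and the knob are on the stem, each measured home, and the stem sank about 6 mm to its stop under the press and came back up; the robot did not go near the apple or the salt shaker, and no verdict came back.

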